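# Lock the bayonet cap onto the parking token box

## Task

Close the black parking token box with its cap: line the cap's two lugs up with the two slots in the mouth, press it down against the spring, twist it a quarter turn clockwise (seen from above) under the ledges, then let go so that the spring lifts the lugs into the locking notches. Leave the vase, key tray, bicycle clips and coin holder where they are.

Things in the scene. Friction and masses are not known exactly. Their poses are not given: they have to be found in the camera images.
- token_box: Square black plastic box screwed to the shelf, 100 x 100 mm, 70 mm high; small screw ears at the foot on its +x and -x sides. Origin: centre of its underside, on the shelf; z up. Grey mouth plate in its top with a round mouth of 52 mm diameter, with two slots along its own x and two hidden locking notches along its own y. Looks the same after a half turn.
- slot (a point): One of the two slots in the box's mouth, on the box's own +x (the other is opposite), point on the box's top 32 mm from the axis. Slots are open from above, 22 mm wide, reach 40 mm from the axis; white marks on the rim beside them. Solid stops inside prevent turning anticlockwise from the slots.
- notch (a point): One of the two locking notches, on the box's own -y (the other on +y), a quarter turn clockwise from the slots, orange marks on the rim; point 32 mm from the axis, at its roof, 63.5 mm above the shelf. 22 mm wide. On the way from slot to notch a lug passes under a ledge, underside 60 mm above the shelf. Stops allow about 8 degrees past the notch.
- cap: Loose black cap, about 140 g, standing upright on the shelf. Origin: centre of its flat underside, z up. Plug 46 mm diameter, height 0 to 21 mm; cover disc 84 mm diameter, 21 to 26 mm. Underside above the shelf when resting loose in the slots on the spring plate 63 mm; cover pressed onto the box 49 mm (lugs 3 mm clear below the ledges); locked and released 55.5 mm.
- cap_grip (a point): Middle of the cap's grey grip bar, 44 mm above the cap's underside. The bar runs along the cap's own x, right above the lugs: 64 mm long, 20 mm wide (along y), from 26 to 62 mm above the underside, white stripe on top.
- cap_lug (a point): One of the cap's two grey lugs, hidden under the cover disc: point at the outer end of the lug on the cap's own +x, 34 mm from the axis, 5 mm above the underside; the other is opposite. Lugs are 12 mm wide, from 2 to 8 mm above the underside. Either lug fits either slot.
- spring_plate (a joint): Brass-topped round plate in the mouth of the token box, 44 mm diameter, on a spring, 63 mm above the shelf when free. Value: how far it is pressed down in m (0 free, 0.0075 with the cap locked, 0.014 with the cap's cover pressed onto the box). Its spring pushes up with 3 N when free and 0.4 N more per mm, so 8.6 N with the cap fully pressed.
- vase: Loose green glass vase, 72 mm diameter, 135 mm high, upright; origin at the centre of its underside. Bystander.
- key_tray: Loose stainless steel tray, 160 x 120 mm, 22 mm high, with a key lying in it; origin at the centre of its underside. Bystander.
- coin_holder: Grey coin holder fixed to the shelf, 70 x 110 mm, 38 mm high with its red push button; origin at the centre of its underside. Bystander.
- clip_a: Silver bicycle clip lying flat, open ring of 80 mm diameter, 8 mm thick; origin at the ring's centre on the shelf. Bystander.
- clip_b: Second silver bicycle clip, like the first. Bystander.
Things that resemble listed ones, but are neither listed nor needed, are in the scene too. Leave any turquoise look-alike of the cap alone.

How it is judged:
On the way:
1. the cap's lugs are in the slots of the box and the cap is pushing the spring plate down (horizontal distance between cap and token_box below 0.006 m and z of cap in the frame of token_box below 0.0625 m and angle between the x axis of cap and the x axis of token_box, either way round below 0.3 rad), for 0.05 s.
At the end, for the whole second after the job is handed in: Cap locked: upright within 0.1 rad, centred on the box within 6 mm, lug line within 0.25 rad of the box's y axis, underside 52.5 to 58.5 mm above the box's underside (lugs up in the notches), spring plate pressed over 4.5 mm, at rest and released (horizontal distance between cap and token_box below 0.006 m and z of cap in the frame of token_box between 0.0525 and 0.0585 m and angle between the x axis of cap and the y axis of token_box, either way round below 0.25 rad and angle between cap's own z axis and vertical below 0.1 rad and value of joint spring_plate above 0.0045 m and linear speed of cap below 0.02 m/s and contact force between cap and the fingers below 0.1 N); the robot touches nothing.
It fails at once if the vase is shifted more than 40 mm or tipped (distance of vase from where it was at the start of the episode above 0.04 m or angle between vase's own z axis and vertical above 0.4 rad).
It fails at once if the key tray or a bicycle clip is shifted more than 40 mm (distance of any of key_tray, clip_a, clip_b from where it was at the start of the episode above 0.04 m).
It also fails if it takes over 50 s, if anything falls off the work surface, if the arm or the gripper's body presses on something with over 40 N, if the wrist force passes 120 N, or if a joint passes its speed limit or range.

## Robot

A 7-joint arm with a two-finger parallel gripper is mounted at the origin on the work surface. World frame = base frame: x ahead of the robot, y to its left, z up, the work surface at z = 0. Lengths are in m, angles in rad, forces in N, time in s.
With the tool pointing down it reaches from about 0.4 to 0.875 m from the base axis. Payload 6.5 kg.
Tool frame: the origin (TCP) lies on the centre line of the jaws, within the pads' length; the fingertips stand 11 mm ahead of it and the grasp point (between the pads) lies 8 mm behind it; x points along the fingers, y is the direction in which the jaws open and shut, and the axes are right-handed (so a half turn about x gives the same grasp; the last joint's range is limited). The gripper opens to 88 mm and grips with 3 to 60 N. Pads are 18 mm wide; open, the fingers measure 123 mm over their backs; the gripper's body (75 mm by 187 mm) begins 45 mm behind the grasp point.
Start: joints at [1.128, 0.536, -0.004, 1.538, 0.003, 1.067, -0.071], TCP at [0.239, -0.604, 0.25] pointing down, gripper open.
Joint ranges: [-2.7, 2.7], [-0.37, 2.16], [-1.27, 1.26], [0.24, 2.4], [-1.31, 4.45], [0.19, 1.91], [-2.76, 2.76]. Speed limits (rad/s): [2.39, 2.39, 3.14, 3.14, 3.14, 3.14, 3.14].

## Interface

Orientations are given as a 3x3 rotation matrix whose columns are the frame's x, y, z axes.
In Python, from station import r gives the robot as it stands. Calls block until the motion is done:
- r.move_pose(position, orientation): joint-space move of the TCP to a pose.
- r.line_to(position, speed=0.15, frame=None, contact_N=None): straight line of the TCP; frame=None keeps the orientation; speed is the mean speed in m/s. With contact_N (N) it stops when the force on the tool has changed by that much, and returns True; else False.
- r.goto_joints(angles): joint-space move.
- r.set_gripper(opening): finger opening in m; the grip force is fixed at half the most; returns when the fingers have stopped.
- r.wait(seconds).
- r.ik(position, orientation): joint angles nearest the present ones, or None.
- r.sense(): the state.
- r.capture(name): name is "scene" or "top"; returns (picture, depth): 420x560x3 uint8, red, green, blue; 420x560 float32, m along the optical axis (not along the pixel's ray), 0 where there is no reading.
- r.camera_model(name): a dict with "fx", "fy", "cx", "cy" (pixels), "origin" and "rotation" of the camera in the world. Camera axes: x right, y down, z forward; pixel columns grow to the right and rows downward; lengths in m; the calibration is good to about 2 mm. A picture is of the moment at which its call begins. camera_model takes no time and is no camera call.
A pose or a line that the arm cannot do raises r.Unreachable and nothing moves.
- r.close_job(): hands the job in, once; it reports no verdict.
The state is a dict: "clock": time; "qpos": joint angles; "joint_velocities": joint speeds; "joint_torque": joint torques, N m; "position": TCP position; "ee_rot": TCP orientation; "wrist_force": force on the tool from outside, world axes, zero at the start; "moment": the same for the moment, N m; "gripper_width": finger opening in m.
Only numpy, scipy, OpenCV 4.12 (cv2) and the standard library are available. Lean on these libraries where they do the work, as an engineer would, in place of code of your own. Each camera call takes 0.05 s, during which the arm holds its last target. There are 200 camera calls.

## Working session

There is one attempt and no reset: what is moved stays moved. The work goes in short steps, each a Python script; the robot and the scene stay as the last script left them, time stands still between calls to the robot, and variables do not carry over. Pictures are saved under pics/ and viewed, about 8 in all and at most 12, crops included, and the job is handed in when it is done.

```bash
mkdir -p pics; ls; python3 - <<'E'
from station import r
import cv2,numpy as np
for n in("scene","top"):
    p,d=r.capture(n); cv2.imwrite(f"pics/{n}0.png",p[:,:,::-1]); np.savez(f"{n}0.npz",p=p,d=d)
    m=r.camera_model(n); print(n,{k:np.round(v,3).tolist() for k,v in m.items()})
print(r.sense())
E
```

```text
pics
scene {'fx': 498.165, 'fy': 498.165, 'cx': 280.508, 'cy': 210.344, 'origin': [1.175, 0.576, 1.194], 'rotation': [[-0.738, 0.542, -0.401], [0.675, 0.598, -0.432], [0.006, -0.59, -0.808]]}
top {'fx': 399.368, 'fy': 399.368, 'cx': 268.029, 'cy': 206.698, 'origin': [0.547, -0.024, 1.223], 'rotation': [[0.023, -0.998, 0.067], [-1.0, -0.022, 0.011], [-0.01, -0.067, -0.998]]}
{'clock': 0.1, 'qpos': array([ 1.12780628,  0.53707405, -0.00440205,  1.53876923,  0.00258075,
        1.06728921, -0.07119831]), 'joint_velocities': array([-7.03588790e-05, -2.23953525e-03, -1.63238475e-03, -2.62005761e-03,
        5.11846638e-04,  5.31320664e-04, -1.29741427e-03]), 'joint_torque': array([ 2.97461978e-03, -5.72077560e+01,  9.93428305e-01, -2.52230215e+01,
       -5.62357320e-02,  1.33869069e-02,  6.32072170e-05]), 'position': array([ 0.2389368 , -0.60391751,  0.2489396 ]), 'ee_rot': array([[-6.70317867e-04,  3.67967439e-01, -9.29838435e-01],
       [ 1.38000471e-03, -9.29837418e-01, -3.67968032e-01],
       [-9.99998823e-01, -1.52983697e-03,  1.15489834e-04]]), 'wrist_force': array([0.20313429, 0.15200997, 0.79541298]), 'moment': array([-0.02482685, -0.02498074,  0.00403308]), 'gripper_width': 0.088243851144571}
```

View pics/scene0.png

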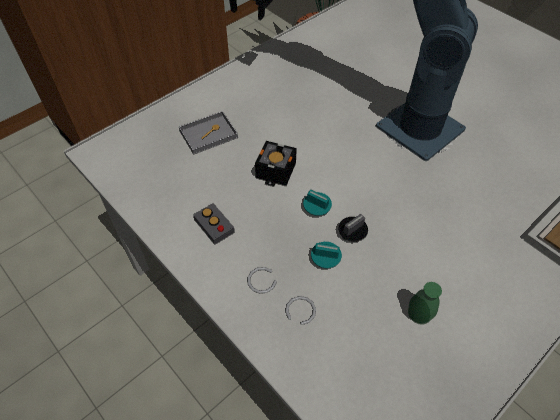

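View pics/top0.png

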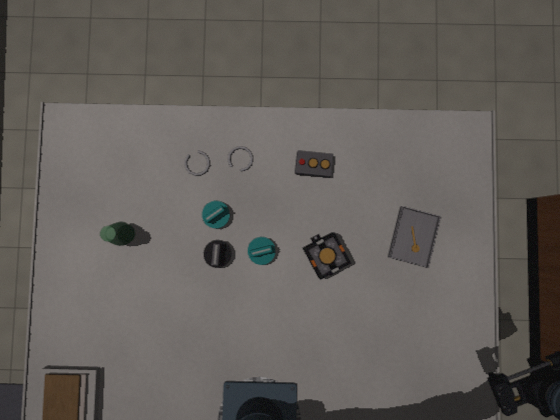

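The cap is at (217,254) in top and (352,229) in scene. It could be mistaken for the turquoise look-alikes at top (217,214) and (262,250), scene (326,255) and (317,203). I choose the black one with the grey bar and white stripe. The box is at top (328,256) and scene (276,162). Next is a close crop and measurement.

```bash
cat > h.py <<'E'
import cv2,numpy as np
from station import r
def ray(n,uv,z):
    m=r.camera_model(n); uv=np.atleast_2d(uv).astype(float)
    d=np.c_[(uv[:,0]-m["cx"])/m["fx"],(uv[:,1]-m["cy"])/m["fy"],np.ones(len(uv))]@np.array(m["rotation"]).T
    o=np.array(m["origin"]); return o+d*((z-o[2])/d[:,2])[:,None]
def blobs(mask,roi,amin=3):
    x0,y0,x1,y1=roi; M=np.zeros(mask.shape,np.uint8); M[y0:y1,x0:x1]=mask[y0:y1,x0:x1]
    n,l,s,c=cv2.connectedComponentsWithStats(M)
    return [(c[i],s[i,4],np.argwhere(l==i)[:,::-1]) for i in range(1,n) if s[i,4]>=amin]
E
python3 - <<'E'
from h import *
rois={"top":{"cap":(198,234,238,274),"box":(298,226,358,286)},"scene":{"cap":(332,206,374,248),"box":(250,134,304,190)}}
T=[]
for n in rois:
    f=np.load(n+"0.npz"); p=f["p"]; d=f["d"]; hsv=cv2.cvtColor(p,cv2.COLOR_RGB2HSV)
    for k,(x0,y0,x1,y1) in rois[n].items():
        T.append(cv2.resize(p[y0:y1,x0:x1,::-1],(390,290),interpolation=cv2.INTER_NEAREST))
    H,S,V=cv2.split(hsv)
    org=((H<25)&(S>130)&(V>100)).astype(np.uint8)
    for c,a,_ in blobs(org,rois[n]["box"]): print(n,"orange",c.round(1),a,ray(n,c,.07).round(4),ray(n,c,.063).round(4),"depth",d[int(c[1]),int(c[0])])
    wh=((V>130)&(S<60)).astype(np.uint8)
    x0,y0,x1,y1=rois[n]["box"]
    for c,a,_ in blobs(wh,rois[n]["box"],1): print(n,"white",c.round(1),a,ray(n,c,.07).round(4))
    x0,y0,x1,y1=rois[n]["cap"]
    print(n,"cap V",V[y0+8:y1-8:2,x0+8:x1-8:2].tolist() if 0 else "")
cv2.imwrite("pics/crop1.png",np.vstack([np.hstack(T[:2]),np.hstack(T[2:])]))
E
```

```text
top orange [341.3 248.1] 12 [[ 0.5104 -0.224   0.07  ]] [[ 0.5101 -0.2252  0.063 ]] depth 1.144308
top orange [326.8 255.4] 163 [[ 0.4884 -0.1826  0.07  ]] [[ 0.488  -0.1835  0.063 ]] depth 1.1554993
top orange [313.4 263. ] 13 [[ 0.466  -0.1446  0.07  ]] [[ 0.4655 -0.1453  0.063 ]] depth 1.1429348
top cap V 
scene orange [261.5 151.7] 13 [[ 0.5096 -0.2279  0.07  ]] [[ 0.5054 -0.2329  0.063 ]] depth 1.5225903
scene orange [275.4 156.7] 117 [[ 0.4918 -0.1839  0.07  ]] [[ 0.4875 -0.1886  0.063 ]] depth 1.5219185
scene orange [289.8 158.8] 12 [[ 0.4654 -0.1485  0.07  ]] [[ 0.461 -0.153  0.063]] depth 1.5047077
scene white [278.3 159.2] 1501 [[ 0.4923 -0.1705  0.07  ]]
scene white [268.5 165. ] 2 [[ 0.5295 -0.1731  0.07  ]]
scene white [272.5 166. ] 2 [[ 0.5232 -0.1621  0.07  ]]
scene cap V
```

View pics/crop1.png

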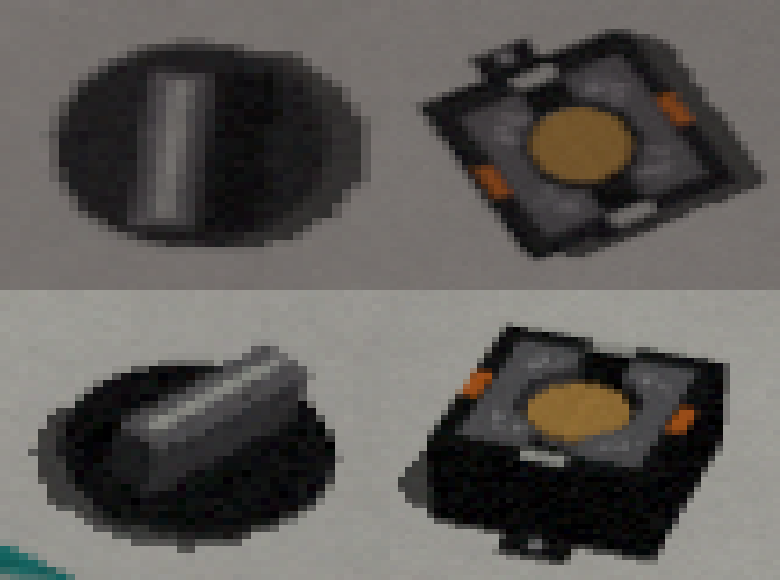

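The crop confirms the black cap with its grey bar and white stripe. The bar runs roughly along image vertical. On the box, the slots (white marks) point toward the screw ears, and the orange marks lie across them. I'll measure the stripe and check that the whole joint sequence is feasible.

```bash
cat >> h.py <<'E'
def Rd(a): # tool down, jaw axis at world angle a
    c,s=np.cos(a),np.sin(a); return np.array([[0,c,s],[0,s,-c],[-1,0,0]])
def stripe(n,p,roi,z,off=18):
    x0,y0,x1,y1=roi; g=cv2.cvtColor(p,cv2.COLOR_RGB2GRAY); m=np.zeros_like(g)
    t=g[y0:y1,x0:x1].max()-off; m[y0:y1,x0:x1]=(g[y0:y1,x0:x1]>t)
    c,a,px=max(blobs(m,roi),key=lambda b:b[1]); w=ray(n,px,z)
    q=w[:,:2]-w[:,:2].mean(0); v=np.linalg.svd(q)[2][0] if len(q)<3000 else None
    s=q@v; return c,a,w.mean(0),(w.mean(0)[:2]+v*(s.max()+s.min())/2),np.degrees(np.arctan2(v[1],v[0]))%180,np.ptp(s)
E
python3 - <<'E'
from h import *
for n,roi in(("top",(207,243,222,267)),("scene",(344,212,366,232))):
    p=np.load(n+"0.npz")["p"]
    for off in (15,25,35): print(n,off,*stripe(n,p,roi,.062,off))
q0=r.sense()["qpos"]; print(q0)
for a in(-90,90):
    for nm,x,y,ang in(("pick",.47,.1,a),("slot",.488,-.186,29.2+90),("slot",.488,-.186,29.2-90),("lock",.488,-.186,29.2),("lock",.488,-.186,29.2-180)):
        q=r.ik([x,y,.15],Rd(np.radians(ang))); print(nm,ang,None if q is None else np.round(q,2))
    
E
```

```text
top 15 [215.18518519 253.37037037] 27 [0.48645871 0.13888632 0.062     ] [0.48606941 0.1389056 ] 177.1645127189192 0.04919873272706673
top 25 [215.1   253.825] 40 [0.48514607 0.13909159 0.062     ] [0.48464624 0.1391198 ] 176.76985347861046 0.05206906089892157
top 35 [215.03703704 253.90740741] 54 [0.48490477 0.13926623 0.062     ] [0.48465367 0.13928619] 175.45340811053072 0.052677153705170114
scene 15 [353.63953488 213.63953488] 86 [0.46808983 0.11678446 0.062     ] [0.46645229 0.1181659 ] 139.84876909581524 0.0609976556463054
scene 25 [353.67032967 213.73626374] 91 [0.46827119 0.11706974 0.062     ] [0.46667456 0.11839338] 140.34035601234496 0.06112453266949017
scene 35 [354.14736842 213.97894737] 95 [0.46790255 0.11852597 0.062     ] [0.46718826 0.11921053] 136.21756028052843 0.05992203474419969
[ 1.12780628  0.53707405 -0.00440205  1.53876923  0.00258075  1.06728921
 -0.07119831]
pick -90 [ 0.06  0.44 -0.44  2.04  0.28  0.72 -2.13]
slot 119.2 [ 1.06  0.73 -1.08  1.91  0.78  0.99  1.7 ]
slot -60.8 [ 0.44  0.47 -0.21  1.94  0.14  0.74 -0.91]
lock 29.2 [ 0.68  0.51 -0.51  1.93  0.35  0.78  0.48]
lock -150.8 [ 0.16  0.46  0.14  1.96 -0.1   0.72 -2.27]
pick 90 [ 0.43  0.59 -0.94  2.02  0.63  0.86  0.71]
slot 119.2 [ 1.06  0.73 -1.08  1.91  0.78  0.99  1.7 ]
slot -60.8 [ 0.44  0.47 -0.21  1.94  0.14  0.74 -0.91]
lock 29.2 [ 0.68  0.51 -0.51  1.93  0.35  0.78  0.48]
lock -150.8 [ 0.16  0.46  0.14  1.96 -0.1   0.72 -2.27]
```

```bash
cat >> h.py <<'E'
def height(n,d):
    m=r.camera_model(n); v,u=np.mgrid[:d.shape[0],:d.shape[1]]
    P=np.stack([(u-m["cx"])/m["fx"]*d,(v-m["cy"])/m["fy"]*d,d],-1)@np.array(m["rotation"]).T+m["origin"]
    return P
def bar(n,p,d,roi,lo,hi): # grey bar/stripe pixels within a height band
    P=height(n,d); x0,y0,x1,y1=roi; M=np.zeros(d.shape,bool); M[y0:y1,x0:x1]=1
    return P, M&(d>0)&(P[...,2]>lo)&(P[...,2]<hi)
E
python3 - <<'E'
from h import *
for n,roi in(("top",(198,234,238,274)),("scene",(332,206,374,248))):
    f=np.load(n+"0.npz"); p,d=f["p"],f["d"]; g=cv2.cvtColor(p,cv2.COLOR_RGB2GRAY)
    P,M=bar(n,p,d,roi,.05,.075); print(n,M.sum(),"z med",np.median(P[M],0).round(4))
    px=np.argwhere(M)[:,::-1]; 
    for nm,K in(("all",M),("stripe",M&(g>g[M].max()-35))):
        w=ray(n,np.argwhere(K)[:,::-1],.062)[:,:2].astype(np.float32); (c,s,a)=cv2.minAreaRect(w)
        pc=P[K][:,:2].astype(np.float32); print(nm,K.sum(),"ray",np.round(c,4),w.mean(0).round(4),np.round(s,4),round(a,1),"depth",pc.mean(0).round(4),cv2.minAreaRect(pc))
E
```

```text
top 162 z med [0.4849 0.1362 0.0623]
all 162 ray [0.4851 0.1363] [0.4856 0.1365] [0.0213 0.0638] 86.6 depth [0.4856 0.1364] ((0.4849225580692291, 0.13712935149669647), (0.02065643109381199, 0.06405792385339737), 86.56341552734375)
stripe 55 ray [0.4847 0.1392] [0.4847 0.1392] [0.0081 0.0526] 86.6 depth [0.4847 0.1391] ((0.48473429679870605, 0.13914315402507782), (0.00856122374534607, 0.05226223170757294), 86.69391632080078)
scene 181 z med [0.4906 0.1389 0.0617]
all 181 ray [0.523  0.1412] [0.4951 0.139 ] [0.1399 0.0301] 7.0 depth [0.4944 0.1385] ((0.5228083729743958, 0.1406370997428894), (0.14137402176856995, 0.03098253533244133), 7.9003448486328125)
stripe 34 ray [0.5239 0.139 ] [0.4906 0.1355] [0.1389 0.0124] 7.8 depth [0.491  0.1358] ((0.5240989327430725, 0.13870929181575775), (0.13924381136894226, 0.01227010041475296), 7.301733493804932)
```

```bash
python3 - <<'E'
from h import *
R=Rd(np.radians(-93.4)); c=[.485,.138]
r.move_pose(c+[.16],R)
print(r.line_to(c+[.045],.12,contact_N=8)); r.line_to(c+[.040],.05,contact_N=8)
print(r.sense()["position"],r.sense()["wrist_force"])
r.set_gripper(0.0); s=r.sense(); print("grip",s["gripper_width"],s["position"])
r.line_to(c+[.15],.12); s=r.sense(); print("up",s["gripper_width"],s["wrist_force"],s["clock"],s["qpos"].round(2))
R=Rd(np.radians(-60.8)); b=[.488,-.186]
r.move_pose(b+[.16],R); s=r.sense(); print(s["position"],s["gripper_width"],s["clock"],s["qpos"].round(2))
T=[]
for n,roi in(("top",(278,206,378,306)),("scene",(220,90,320,190))):
    p,d=r.capture(n); np.savez(n+"1.npz",p=p,d=d); x0,y0,x1,y1=roi; T.append(cv2.resize(p[y0:y1,x0:x1,::-1],(390,390),interpolation=0))
cv2.imwrite("pics/held.png",np.hstack(T))
E
```

```text
False
[0.48503207 0.13790227 0.04006064] [-0.22668398  0.53345378  0.62548858]
grip 0.019920080112361842 [0.4849673  0.13784678 0.03996734]
up 0.019538388851602802 [-0.09160002  0.70630508 -2.27722336] 6.3333 [-0.    0.48 -0.46  1.98  0.3   0.75 -2.26]
[ 0.48833894 -0.18454298  0.15980782] 0.0197126786797613 7.5667 [ 0.7   0.5  -0.54  1.92  0.35  0.81 -1.09]
```

View pics/held.png

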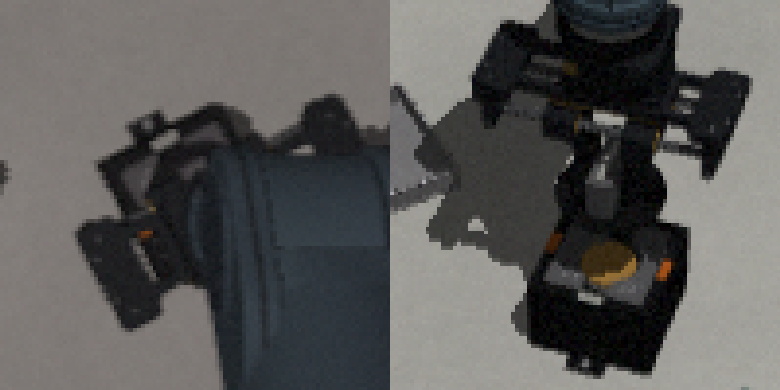

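The cap is held level above the box. In the scene view the bar's end face is at crop (600,195), between the fingers, and the mouth below is unobstructed. I'll calibrate the scene camera against the held bar, whose jaw-axis position is known exactly, to settle the 4 mm disagreement between the cameras.

```bash
python3 - <<'E'
from h import *
s=r.sense(); print(s["position"])
f=np.load("scene1.npz"); p,d=f["p"],f["d"]; g=cv2.cvtColor(p,cv2.COLOR_RGB2GRAY)
print(g[120:150,264:286])
P=height("scene",d); t=np.array(s["position"]); a=np.radians(29.2); X=np.array([np.cos(a),np.sin(a)]);Y=np.array([-X[1],X[0]])
U=(P[...,:2]-t[:2])@X; V=(P[...,:2]-t[:2])@Y; Z=P[...,2]-t[2]
for nm,A in(("U",U),("V",V),("Z",Z)): print(nm); print((A[120:150:2,266:284]*1000).round().astype(int))
# box orange & brass in this image
H,S,Vv=cv2.split(cv2.cvtColor(p,cv2.COLOR_RGB2HSV)); org=((H<25)&(S>130)&(Vv>80)).astype(np.uint8)
for c,n,px in blobs(org,(250,134,304,190)): print(c,n,ray("scene",c,.07),np.median(P[px[:,1],px[:,0]],0))
f=np.load("top0.npz"); P=height("top",f["d"]);H,S,Vv=cv2.split(cv2.cvtColor(f["p"],cv2.COLOR_RGB2HSV)); org=((H<25)&(S>130)&(Vv>80)).astype(np.uint8)
for c,n,px in blobs(org,(298,226,358,286)): print("top",c,n,ray("top",c,.07),np.median(P[px[:,1],px[:,0]],0))
E
```

```text
[ 0.48848638 -0.18425178  0.15996312]
[[ 20  26  25  24  47  30  26  17 150 156 160 162 160 160 160 157  88  25
   22  20  24  15]
 [ 12  27  23  57  64  62  67  46  75 125 124 149 151 148 147 150  48  10
   11  11  17  13]
 [  8  13  13  62  56  34  72  50  52  63  64  77  77  36  55  90  29  28
   24  27  23  12]
 [ 17  17   9  45  25   3  33  29  47  33  57  40  60  65  62  31  21  28
   26  21  29  23]
 [  6  24  12  24   8   4   1   0   9  16  86  44  50  46  49  26  26  29
   27  30  33  27]
 [ 23  13  10   9  13  13   8   0   3   5 121  52  26  31  32  11  21  19
   25  28  26  26]
 [ 49  28  25   3   4   8   4   3  15   9 121  29  28  49  46   7   9   9
    3  15  21  21]
 [ 61  63  35   5   8  10  11  22  11   2  56  29  37  53  34  16  15   8
   19  14  11  15]
 [ 60  57  49  18   7  10   9  14   7  11  27  32  47  55  29   8  13   8
   10  14   6   9]
 [ 62  61  80  13  13   5   5   1   9  21  36  58  54  45  29  10   9  16
   15  10  12  15]
 [ 61  83 149  10   0   4   0   7  16  27  68 114  52  32  23  11  15  14
    6  12  14   5]
 [ 59 150  73   5   6   3   7  10  34  
[... 5570 characters left out ...]
-14  -14  -12  -11  -17
   -16  -15  -15  -13]
 [ -92  -93  -92  -20  -17  -16  -12  -11  -15  -15  -13  -16  -13  -13
   -10  -12  -15  -15]]
[277.35483871 159.80645161] 31 [[ 0.49585846 -0.17073061  0.07      ]] [ 0.49419348 -0.17413841  0.06351977]
[289.66666667 158.93333333] 15 [[ 0.46590907 -0.14838542  0.07      ]] [ 0.46762598 -0.14701226  0.07046544]
top [341.28571429 247.9047619 ] 21 [[ 0.51087213 -0.22388298  0.07      ]] [ 0.5108098  -0.22301735  0.07163504]
top [326.92265193 255.26519337] 181 [[ 0.48892195 -0.18301452  0.07      ]] [ 0.48907564 -0.18410627  0.06344571]
top [313.42857143 262.85714286] 21 [[ 0.46641073 -0.14471377  0.07      ]] [ 0.46602575 -0.14418594  0.07070635]
```

The end face is seen about 1.5 mm off along the jaw axis. That doesn't resolve the 4 mm difference between the cameras, so I'll let contact decide. I'll probe gently downward: the rim is met with the underside at 70 mm, the spring plate at 63 mm.

```bash
cat >> h.py <<'E'
A=np.radians(29.2); X=np.array([np.cos(A),np.sin(A)]); Y=np.array([-X[1],X[0]])
def goto(xy,z,R=None,sp=.06,n=2):  # corrected for steady error
    t=np.array([*xy,z]); c=t.copy()
    for i in range(n):
        r.line_to(c,sp,frame=R); r.wait(.15); e=t-r.sense()["position"]; c=c+e
    return c-e
E
python3 - <<'E'
from h import *
R=Rd(A-np.pi/2)
b=np.array([.488,-.186])
goto(b,.118,R)
for u,v in [(0,0),(0,.003),(0,-.003),(.003,0),(-.003,0)]:
    t=b+u*X+v*Y; c=goto(t,.113,R); s0=r.sense()
    hit=r.line_to([c[0],c[1],.100],.03,contact_N=4); s=r.sense()
    print(u,v,hit,"start",s0["position"].round(4),"end",s["position"].round(4),"dF",(s["wrist_force"]-s0["wrist_force"]).round(1),"M",(s["moment"]-s0["moment"]).round(2),"grip",round(s["gripper_width"],4),round(s["clock"],1))
    if s["position"][2]<.1065: break
E
```

```text
0 0 False start [ 0.488  -0.186   0.1131] end [ 0.4882 -0.1861  0.1001] dF [-0.2 -1.   4.7] M [-0.05  0.18 -0.01] grip 0.0198 10.4
```

It went in on the first probe. The underside is at 60 mm with 4.7 N, and the spring model predicts 4.2 N. Now I'll press and twist clockwise in small steps.

```bash
python3 - <<'E'
from h import *
b=r.sense()["position"][:2]; R0=Rd(A-np.pi/2)
def pr(k):
    s=r.sense(); y=s["ee_rot"][:,1]; print(k,s["position"].round(4),"yaw",round(np.degrees(np.arctan2(y[1],y[0])),1),"F",s["wrist_force"].round(1),"M",s["moment"].round(2),"g",round(s["gripper_width"],4),round(s["clock"],1),flush=True); return s
pr("in"); c=np.array([.4882,-.1861,.0898])
hit=r.line_to(c,.03,contact_N=15); s=pr("pressed"); 
if hit or s["position"][2]>.0915: print("not fully down",hit); raise SystemExit
q=r.sense()["qpos"]; print(q.round(2))
for k in range(1,13):
    r.move_pose(c,Rd(A-np.pi/2-np.radians(7.5*k))); s=pr(7.5*k)
    if abs(s["moment"][2])>2.5 or np.linalg.norm(s["wrist_force"])>45: print("stop"); break
E
```

```text
in [ 0.4882 -0.1861  0.1001] yaw -60.8 F [-0.3 -0.7  2.6] M [-0.07  0.12  0.01] g 0.0198 10.4
pressed [ 0.4882 -0.1861  0.0896] yaw -60.8 F [-1.9  0.1  6.8] M [-0.03  0.34 -0.04] g 0.0198 10.9
[ 0.65  0.61 -0.47  1.96  0.43  0.67 -1.16]
7.5 [ 0.4886 -0.1861  0.0899] yaw -68.3 F [-1.1  0.4  5.8] M [-0.01  0.27 -0.07] g 0.02 11.2
15.0 [ 0.4888 -0.186   0.0899] yaw -75.8 F [-0.  -0.5  5.9] M [ 0.07  0.16 -0.12] g 0.0197 11.4
22.5 [ 0.4889 -0.186   0.09  ] yaw -83.3 F [ 0.6 -0.4  6.8] M [ 0.09  0.11 -0.06] g 0.0199 11.7
30.0 [ 0.489 -0.186  0.09 ] yaw -90.8 F [-0.3  0.5  6.5] M [ 0.06  0.18 -0.1 ] g 0.0195 11.9
37.5 [ 0.489  -0.1861  0.09  ] yaw -98.3 F [-0.1 -0.2  6.5] M [ 0.17  0.08 -0.06] g 0.0195 12.2
45.0 [ 0.489  -0.1861  0.09  ] yaw -105.8 F [-0.1 -0.1  6.4] M [ 0.12  0.06 -0.12] g 0.0195 12.4
52.5 [ 0.489  -0.1861  0.09  ] yaw -113.3 F [-0.3 -0.4  5.8] M [ 0.15  0.06 -0.06] g 0.0199 12.7
60.0 [ 0.4891 -0.1861  0.0901] yaw -120.8 F [ 0.6 -0.8  6.3] M [ 0.12  0.06 -0.07] g 0.02 12.9
67.5 [ 0.4891 -0.1861  0.0901] yaw -128.3 F [-0.2 -0.   6.1] M [ 0.13  0.05 -0.03] g 0.0195 13.2
75.0 [ 0.4891 -0.1862  0.0901] yaw -135.8 F [0.2 0.3 5.6] M [ 0.14  0.06 -0.09] g 0.0199 13.4
82.5 [ 0.4891 -0.1862  0.0901] yaw -143.3 F [-0.  -0.3  6.2] M [ 0.12  0.02 -0.03] g 0.0197 13.7
90.0 [ 0.4891 -0.1862  0.09  ] yaw -150.8 F [0.4 0.8 5.4] M [ 0.11 -0.03 -0.1 ] g 0.0198 13.9
```

The twist completed to 90° with little torque. Now I'll lift gently to feel for the notch roof (expected at TCP ≈ 95.5 mm), then release, retreat and look.

```bash
python3 - <<'E'
from h import *
def pr(k):
    s=r.sense(); print(k,s["position"].round(4),"F",s["wrist_force"].round(1),"g",round(s["gripper_width"],4),round(s["clock"],1)); return s
c=r.sense()["position"]
r.line_to([c[0],c[1],.0945],.02); pr("up to 94.5")
print(r.line_to([c[0],c[1],.0985],.01,contact_N=8)); s=pr("roof")
r.line_to([c[0],c[1],.0955],.02); pr("back")
r.set_gripper(.088); pr("open")
r.line_to([c[0],c[1],.17],.1); s=pr("away")
r.move_pose([.40,.12,.30],Rd(-np.pi/2)); pr("clear"); r.wait(.3)
T=[]
for n,roi in(("top",(278,206,378,306)),("scene",(220,90,320,190))):
    p,d=r.capture(n); np.savez(n+"2.npz",p=p,d=d); cv2.imwrite(f"pics/{n}2.png",p[:,:,::-1]); x0,y0,x1,y1=roi; T.append(cv2.resize(p[y0:y1,x0:x1,::-1],(390,390),interpolation=0))
    P,M=bar(n,p,d,(roi[0]+10,roi[1]+10,roi[2]-10,roi[3]-10),.105,.13); w=ray(n,np.argwhere(M)[:,::-1],.1175)[:,:2].astype(np.float32)
    if len(w)>10: print(n,M.sum(),"z",np.percentile(P[M][:,2],[10,50,90]).round(4),cv2.minAreaRect(w),P[M].mean(0).round(4))
cv2.imwrite("pics/end.png",np.hstack(T))
E
```

```text
up to 94.5 [ 0.4892 -0.1862  0.0944] F [-1.7 -0.6  2.9] g 0.0196 14.3
True
roof [ 0.4891 -0.1862  0.0955] F [ 0.4 -0.1  0. ] g 0.0197 14.6
back [ 0.4891 -0.1862  0.0955] F [-0.1 -0.3  2.5] g 0.0198 14.9
open [ 0.4891 -0.1862  0.0955] F [-0.6 -0.6 -0.2] g 0.0878 15.9
away [ 0.4887 -0.186   0.1695] F [ 0.1 -0.8  0.8] g 0.0883 16.8
clear [0.4004 0.1187 0.2995] F [ 0.8  0.5 -0.3] g 0.0884 18.1
top 181 z [0.1138 0.1179 0.1206] ((0.4896833002567291, -0.18486317992210388), (0.02113782800734043, 0.06414619088172913), 29.14966583251953) [ 0.4896 -0.1851  0.1175]
scene 163 z [0.108  0.1159 0.1198] ((0.49321824312210083, -0.18269848823547363), (0.03052532859146595, 0.0665377527475357), 28.905183792114258) [ 0.4909 -0.1845  0.115 ]
```

View pics/end.png

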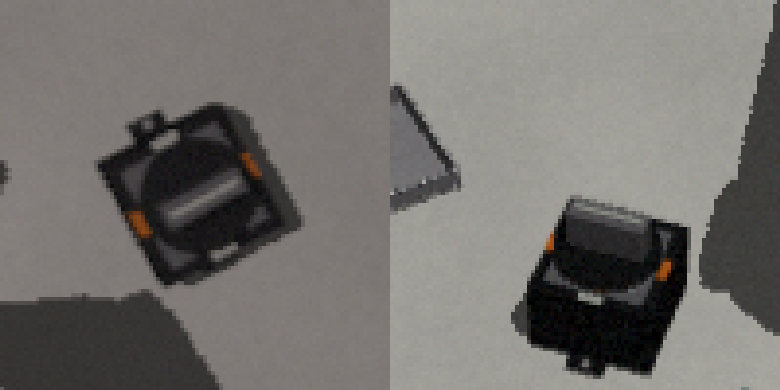

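The bar (top view, crop around (205,200)) now lines up with the orange marks at (138,222) and (250,165). Its top is at 117.9 mm, where 117.5 mm is expected when locked, and its axis is at 119.1° against 119.2° for the box's y axis. I'm handing in.

```bash
python3 -c "
from station import r
r.close_job(); print(r.sense()['clock'])"
```

```text
the job is handed in; nothing more can be done
the job is handed in; nothing more can be done
```

The token box is closed. I gripped the black cap by its bar, lowered it into the slots and pressed it to about 49–50 mm. I twisted it 90° clockwise, let it rise into the notches, released it and moved the arm clear. The job was handed in shortly after 18 s on the clock; it reports no verdict.

**Lock checks:**
- **In the slots:** the underside went down to 60 mm on the first probe, at 4.7 N. The spring model predicts 4.2 N.
- **Notch roof:** lifting was stopped with the tool at 95.5 mm, which matches the expected locked underside of 55.5 mm.
- **Final picture (top view):** the top of the bar measured about 117.9 mm, against 117.5 mm expected. Its axis is at 119.1°, against 119.2° for the box's y axis. It sits within about 1.5 mm of the measured box centre.

**Disagreements:**
- **Box centre:** the two cameras placed it about 4 mm apart in y. I settled this by probing from their mean, and the cap dropped straight in.
- **Final scene view:** it put the bar 2–4 mm away from the top view's position, because its mask also caught the side face of the bar. I relied on the top view and the contact forces.
- **Bystanders:** I did not measure the vase, key tray, clips or coin holder again at the end. The arm never went low near them.

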